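Bed a section with a locking-plier bench clamp

TASK

Press the green metal section home against the fixed jaw with the bench-mounted locking pliers: squeeze the upper handle down over centre until it stays locked by itself, and take your hand off so that the section is held by the clamp alone. Then pull the red-barred release lever towards the handle end so that the jaw springs open and leaves the section lying home against the fixed jaw, and let go of everything. Feel for the lock: never push or pull on the pliers with more than 30 N, and leave the small things round it where they are.

Things in the scene. Friction and masses are not known exactly. Their poses are not given: they have to be found in the camera images.
- clamp: Locking pliers on a steel foot fixed to the bench (225 x 90 x 14 mm). Origin on the bench below the handle pivot. -x points along the two handles (to the robot at yaw 0), +x to the jaws, z up. Steel cheeks 50 mm wide, x -26 to 68 mm, 100 mm high. Fixed lower handle with blue sleeve: x -30 to -142 mm, top at z = 39 mm. No more than 30 N from the robot on any of it.
- press_spot (a point): Point on top of the moving upper handle's blue sleeve, 100 mm from the pivot, on its middle line. Sleeve 24 mm wide, 60 to 140 mm from the pivot. Open, the handle stands 33 to 42 degrees above level (start differs) and rests there. Pushed down slowly here it resists with up to 17 N, most at two thirds of the way, then grows slack, passes dead centre and meets a firm stop.
- pivot (a point): Handle pivot, 70 mm above the bench, axis along the clamp's y. The locked stop lies 4 to 9 mm (at the press spot) below dead centre, near level: press spot 60 to 87 mm above the bench. Where exactly is set by the brass stop screw below it, not to be known from the start pose; it must be felt. At the stop the handle stays locked; let go before dead centre, it springs up again.
- jaw_face (a point): Centre of the moving jaw pad's flat face (26 mm wide, 14 mm high), 39 mm above the bench. Slides along the clamp's +x: 87 to 92 mm in the clamp frame when open, about 100 mm when locked on the section. The pad is sprung and presses the section with 1 to 5 N when locked.
- home (a point): Fixed point on the anvil bed (z = 30 mm), 115 mm along the clamp's +x: where the centre of the section's underside lies when it is fully home against the fixed jaw, a steel end wall 17 mm high with side guides 33 mm apart.
- section: Green round mounted metal section, 30 mm diameter, 16 mm high, loose on the anvil bed between pad and fixed jaw, 5 to 11 mm short of home. Origin at the centre of its underside. The jaw pushes it home; it need not be touched.
- release_bar (a point): Middle of the red cross bar (14 mm diameter, 44 mm long, along the clamp's y) on top of the release lever, at the clamp's right: 55 mm to -y, 152 mm above the bench. A 10 mm round arm leads from its middle 65 mm down to the lever's hinge. Pulled along the clamp's -x it has some free play, then prises the locked handle up past centre with 3 to 10 N; the handle then springs up.
- release (a joint): Turn of the release lever, rad: 0 upright at rest, grows as the bar is pulled along the clamp's -x; end stop at 0.9. The locked handle lets go between 0.15 and 0.75. The lever springs back to 0 when let go.
- loupe: Black loupe, 38 mm diameter, 34 mm high, loose bystander; origin at the centre of its underside.
- section_f: Cream mounted section, 30 mm diameter, 15 mm high, loose bystander; origin at the centre of its underside.
- section_e: Blue mounted section, 25 mm diameter, 15 mm high, loose bystander; origin at the centre of its underside.
Things that resemble listed ones, but are neither listed nor needed, are in the scene too. Leave any orange or pink look-alike of the section alone.

How it is judged:
By the outcome, as a careful person would: the job done as asked, in the order asked, and still so for the second after the job is handed in, with the robot touching nothing.
It also fails if it takes over 61 s, if anything falls off the work surface, if the arm or the gripper's body presses on something with over 40 N, if the wrist force passes 120 N, or if a joint passes its speed limit or range.

ROBOT

A 6-joint arm with a two-finger parallel gripper is mounted at the origin on a cart in front of the work surface, level with it; the furniture and walls round the work are solid. World frame = base frame: x ahead of the robot, y to its left, z up, the work surface at z = 0. Lengths are in m, angles in rad, forces in N, time in s.
With the tool pointing down it reaches from about 0.375 to 0.9 m from the base axis. Payload 3.1 kg.
Tool frame: the origin (TCP) lies at the very end of the fingers, on their centre line; the grasp point (between the pads) lies 19 mm behind it; z points along the fingers, y is the line along which they close (so a half turn about z gives the same grasp; the last joint's range is limited). The gripper opens to 87 mm and grips with 3 to 60 N. Pads are 19 mm wide; open, the fingers measure 117 mm over their backs; the gripper's body (75 mm by 190 mm) begins 51 mm behind the grasp point.
Start: joints at [1.034, 0.527, 1.433, -0, 1.181, -0.178], TCP at [0.219, 0.585, 0.223] pointing down, gripper open.
Joint ranges: [-3.08, 3.08], [-0.75, 2.2], [0.22, 2.44], [-1.43, 4.57], [0, 2.65], [-2.85, 2.85]. Speed limits (rad/s): [2.79, 2.79, 3.14, 3.14, 3.14, 3.14].

INTERFACE

Orientations are given as a unit quaternion [x, y, z, w].
In Python, from rig import status, viewer, robot gives the robot as it stands.
- The arm moves only by the tool arm_command, never from a script. Its arguments are lists of equal length, an entry for each row: "delta_rot": the turn, a rotation vector about the tool's x, y, z in degrees, a list of three; "delta_pos": the shift along the tool's x, y, z in m, a list of three; "gripper": the closure, from -1 (fully open) to 1 (shut). In form: {"delta_rot": [[rx, ry, rz], ...], "delta_pos": [[dx, dy, dz], ...], "gripper": [gripper, ...]}. A call has 1 to 12 rows; each row is the pose to reach, as a shift and turn from the pose commanded when the call began, along the tool's axes at that moment; what a row does not reach only later rows make up. A row lasts 1/12 s, in which the tool goes at most 41.7 mm and 7.16 degrees, less where a joint would pass 70% of its speed; a pose out of reach is approached as far as the arm can. A call with a gripper value outside its range is refused whole. The fingers move at their own pace and stop on an object; "grip_force" is the grip in N (left out, the last holds). Time passes only in rows, so rows that repeat a pose let the fingers close. It gives the time, the measured TCP pose, the force, the opening and the grip force at its end, in the units of the state.
- status.get_obs(): the state, without advancing time (a new reading comes with each control period).
- viewer.camera(name): name is "side" or "top" or "wrist"; returns a dict with "pixels" (384x512x3 uint8, blue, green, red), "fx", "fy", "cx", "cy" (pixels), "pose" (4x4, takes a point from camera to world coordinates); the wrist camera has in their place "mount" (4x4, takes a point from camera to tool coordinates, whose origin is the TCP and whose axes are the flange's). Camera axes: x right, y down, z forward; pixel columns grow to the right and rows downward; lengths in m; the calibration is good to about 2 mm. A picture is of the moment at which its call begins: read the wrist's pose just before it. There is no depth.
- robot.hand_in(): hands the job in; it is judged then, once.
The state is a dict: "time": time; "q": joint angles; "joint_velocities": joint speeds; "joint_torque": joint torques, N m; "position": TCP position; "tool_rot": TCP orientation; "ft_force": force on the tool from outside, world axes, zero at the start; "moment": the same for the moment, N m; "grip_width": finger opening in m; "grip_force": force on a finger pad.
Only numpy, scipy, OpenCV 4.12 (cv2) and the standard library are available. Lean on these libraries where they do the work, as an engineer would, in place of code of your own. Each camera call takes 0.05 s, during which the arm holds its last target. There are 200 camera calls.

## Working session

There is one attempt and no reset: what is moved stays moved. The work goes in short steps, Python scripts to look and compute and a tool call to move; the robot and the scene stay as the last step left them, time stands still between calls to the robot, and variables do not carry over. Pictures are saved under pics/ and viewed, at most 10 in all, crops included, and the job is handed in when it is done.

Besides the shell and the picture viewer there is one more tool, called after ">>>" in YAML: its name, and indented under it one key for each argument. arm_command: Moves the arm, as the interface text tells. Its arguments: {"type":"object","properties":{"delta_rot":{"type":"array","items":{"type":"array","items":{"type":"number"}}},"delta_pos":{"type":"array","items":{"type":"array","items":{"type":"number"}}},"gripper":{"type":"array","items":{"type":"number"}},"grip_force":{"type":"number"}},"required":["delta_rot","delta_pos","gripper"]}

```bash
mkdir -p pics; cat > h.py <<'E'
import numpy as np,cv2
from rig import status,viewer,robot
from scipy.spatial.transform import Rotation as R
def snap(n,f):
    o=status.get_obs(); c=viewer.camera(n); cv2.imwrite('pics/'+f,c['pixels'])
    if n=='wrist':
        T=np.eye(4);T[:3,:3]=R.from_quat(o['tool_rot']).as_matrix();T[:3,3]=o['position'];c['pose']=T@c['mount']
    np.savez('pics/'+f[:-4],K=[c['fx'],c['fy'],c['cx'],c['cy']],P=c['pose']);return c
def ray(f,u,v):
    d=np.load('pics/'+f+'.npz');fx,fy,cx,cy=d['K'];P=d['P']
    r=P[:3,:3]@np.array([(u-cx)/fx,(v-cy)/fy,1]);return P[:3,3],r/np.linalg.norm(r)
def atz(f,u,v,z):
    o,r=ray(f,u,v);return o+r*(z-o[2])/r[2]
def tri(*a):
    A=np.zeros((3,3));b=np.zeros(3)
    rs=[ray(*x) for x in a]
    for o,r in rs:
        M=np.eye(3)-np.outer(r,r);A+=M;b+=M@o
    p=np.linalg.solve(A,b);return p,[np.linalg.norm(np.cross(p-o,r)) for o,r in rs]
def proj(f,p):
    d=np.load('pics/'+f+'.npz');fx,fy,cx,cy=d['K'];q=np.linalg.inv(d['P'])@np.append(p,1);return fx*q[0]/q[2]+cx,fy*q[1]/q[2]+cy
E
python3 - <<'E'
from h import *
a=snap('side','s0.png');b=snap('top','t0.png')
o=status.get_obs();print(o)
cv2.imwrite('pics/both.png',cv2.resize(np.vstack([a['pixels'],b['pixels']]),(400,600)) )
print(a['pose'],b['pose'],a['fx'],b['fx'])
E
```

```text
{'time': 0.1, 'q': array([ 1.03348777e+00,  5.28397764e-01,  1.43374333e+00, -1.18045304e-05,
        1.18136633e+00, -1.78530285e-01]), 'joint_velocities': array([ 0.00160195, -0.00366028, -0.00366631, -0.00118805,  0.00090265,
        0.00159324]), 'joint_torque': array([-2.75615148e-04, -4.40986526e+01, -1.77149820e+01,  6.35048677e-02,
        5.34641964e-02, -5.98398856e-05]), 'position': array([0.21912006, 0.58465294, 0.22166418]), 'tool_rot': array([ 1.78426252e-01,  9.83952822e-01, -8.98627909e-04, -3.30285723e-04]), 'ft_force': array([-0.47977062,  0.47663869, -0.94730992]), 'moment': array([0.0257432 , 0.01196832, 0.00227379]), 'grip_force': 0.0, 'grip_width': 0.08678364234941129}
[[-0.96536187 -0.16334791  0.20345497  0.44468319]
 [-0.26034371  0.55149195 -0.79251359  0.59809341]
 [ 0.01725166 -0.81803062 -0.5749159   0.5783855 ]
 [ 0.          0.          0.          1.        ]] [[-8.39036896e-02 -9.69237753e-01  2.31383556e-01  3.77744801e-01]
 [-9.96473238e-01  8.18716409e-02 -1.83880658e-02 -5.72445084e-02]
 [-1.12134376e-03 -2.32110347e-01 -9.72688814e-01  1.13524810e+00]
 [ 0.00000000e+00  0.00000000e+00  0.00000000e+00  1.00000000e+00]] 419.16782015412355 460.6419635693037
```

View pics/s0.png

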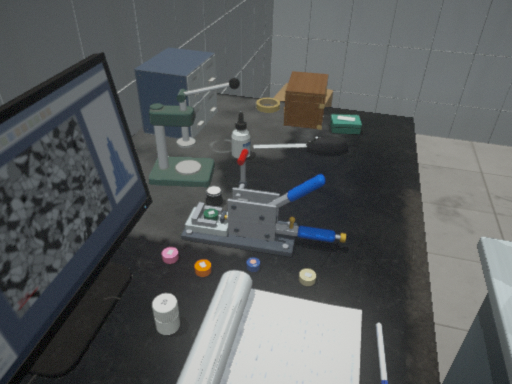

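View pics/t0.png

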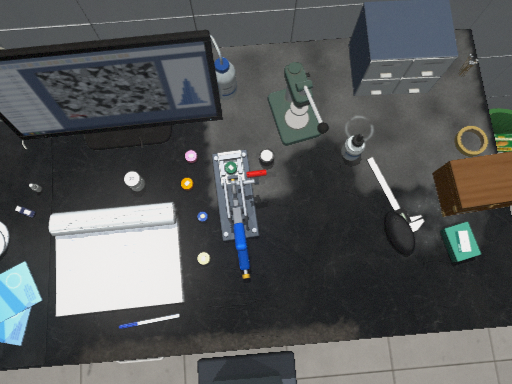

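The side view shows the clamp near (265,215), with the blue upper handle's tip at (320,180) and the red bar at (243,156). In the top view the clamp is at (237,195), the handle points to the robot, and the bar is at (257,173). I'll enlarge both.

```bash
python3 - <<'E'
import cv2,numpy as np
s=cv2.imread('pics/s0.png')[140:260,175:355];t=cv2.imread('pics/t0.png')[140:285,180:290]
s=cv2.resize(s,None,fx=4.4,fy=4.4,interpolation=3);t=cv2.resize(t,None,fx=4,fy=4,interpolation=3)
cv2.imwrite('pics/s0c.png',s);cv2.imwrite('pics/t0c.png',t);print(s.shape,t.shape)
E
```

```text
(528, 792, 3) (580, 440, 3)
```

View pics/s0c.png

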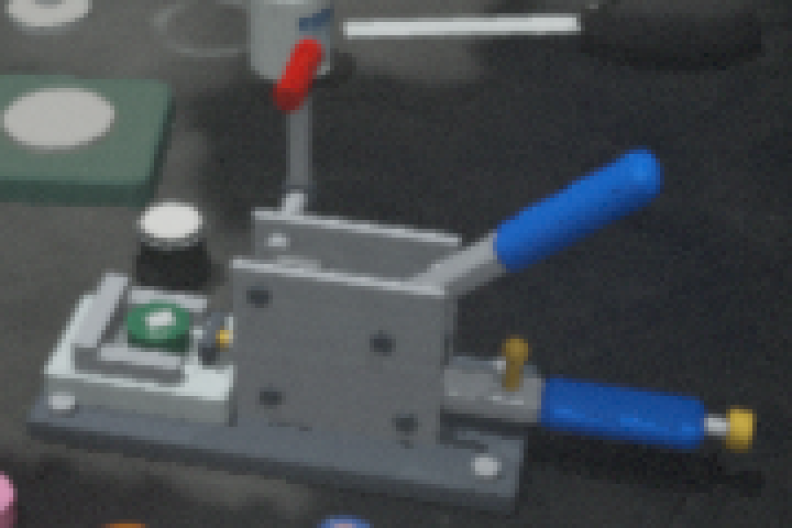

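View pics/t0c.png

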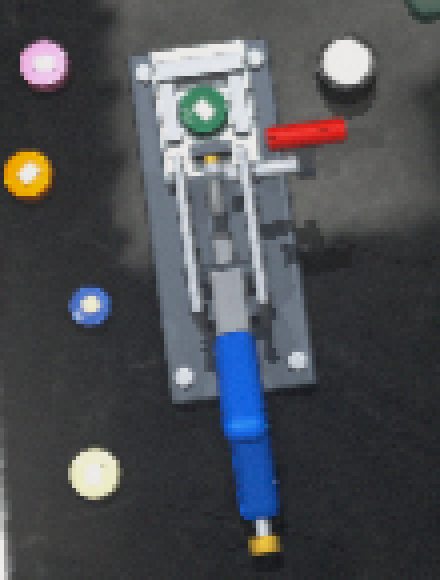

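The crops show the foot's corners in the top crop at (132,57), (268,40), (315,382) and (172,402). The bar is at (306,134) top and (298,75) side. The section is at (204,110) top, and the handle sleeve runs (235,333)–(245,435) top and (500,245)–(640,170) side.

```bash
python3 - <<'E'
from h import *
np.set_printoptions(precision=4,suppress=True)
T=lambda u,v:('t0',180+u/4-.5,140+v/4-.5)
S=lambda u,v:('s0',175+u/4.4-.5,140+v/4.4-.5)
c=[atz(*T(*p),.014) for p in [(132,57),(268,40),(315,382),(172,402)]];print(np.array(c))
print([np.linalg.norm(c[i]-c[i-1]) for i in range(4)])
h=(c[0]+c[1])/2-(c[2]+c[3])/2;yaw=np.arctan2(h[1],h[0]);print('yaw foot',np.degrees(yaw),sum(c)/4)
bar,e=tri(T(306,134),S(298,75));print('bar',bar,e)
sec,e=tri(T(204,110),S(158,322));print('sec',sec,e)
ht,e=tri(T(245,428),S(640,168));print('htip',ht,e)
hb,e=tri(T(234,340),S(505,245));print('hbase',hb,e)
gd,e=tri(T(264,545),S(740,428));print('gold',gd,e)
# fit origin: bar local (x?,-55), sec local approx x 104-110
for n,a in [('tip-gold',atz(*T(264,545),.025)[:2]),('sec',sec[:2])]:print(n,a)
d=sec-gd;print('yaw2',np.degrees(np.arctan2(d[1],d[0])))
d=np.load('pics/s0.npz')
E
```

```text
[[ 0.7389  0.0241  0.014 ]
 [ 0.7429 -0.0631  0.014 ]
 [ 0.5225 -0.0743  0.014 ]
 [ 0.5176  0.0135  0.014 ]]
[np.float64(0.22157130492564409), np.float64(0.08724238804024936), np.float64(0.22076555622725624), np.float64(0.08791816775661115)]
yaw foot 2.8314037794458695 [ 0.6305 -0.0249  0.014 ]
bar [ 0.6421 -0.079   0.1516] [np.float64(2.2947022866703017e-05), np.float64(2.2947022866802712e-05)]
sec [ 0.6914 -0.0201  0.0448] [np.float64(0.00016912130961100908), np.float64(0.00016912130961082986)]
htip [ 0.4833 -0.0332  0.1615] [np.float64(0.0009796631066612217), np.float64(0.000979663106661171)]
hbase [ 0.5364 -0.0297  0.1145] [np.float64(0.00032170193903067855), np.float64(0.0003217019390307298)]
gold [ 0.4266 -0.0359  0.0328] [np.float64(0.00018046531832918865), np.float64(0.00018046531832923693)]
tip-gold [ 0.4271 -0.0358]
sec [ 0.6914 -0.0201]
yaw2 3.4228586680185877
```

```bash
cat >> h.py <<'E'
O=np.array([.584,-.0265]);YAW=np.radians(3.2)
def go(l,yaw=YAW):
    "clamp-frame xyz of the TCP -> tool deltas from the present pose, y axis of tool along clamp y"
    o=status.get_obs();Rt=R.from_quat(o['tool_rot']);c,s=np.cos(YAW),np.sin(YAW)
    w=np.array([O[0]+c*l[0]-s*l[1],O[1]+s*l[0]+c*l[1],l[2]])
    Rg=R.from_matrix(np.array([[-np.cos(yaw),-np.sin(yaw),0],[-np.sin(yaw),np.cos(yaw),0],[0,0,-1]]).T)
    print('world',w.round(4),'dpos',Rt.inv().apply(w-o['position']).round(4),'drot',np.degrees((Rt.inv()*Rg).as_rotvec()).round(2))
def loc():
    o=status.get_obs();d=o['position'][:2]-O;c,s=np.cos(YAW),np.sin(YAW)
    print('t',round(o['time'],2),'local',np.round([c*d[0]+s*d[1],-s*d[0]+c*d[1],o['position'][2]],4),'F',o['ft_force'].round(2),'q',o['q'].round(2))
E
python3 -c "
from h import *
go([-.066,0,.20])"
```

```text
world [ 0.5181 -0.0302  0.2   ] dpos [-0.4958 -0.4707  0.0224] drot [ -0.1   -0.04 -23.76]
```

>>> arm_command:
  delta_rot:
    - [0, 0, -24]
    - [0, 0, -24]
    - [0, 0, -24]
    - [0, 0, -24]
    - [0, 0, -24]
    - [0, 0, -24]
    - [0, 0, -24]
    - [0, 0, -24]
    - [0, 0, -24]
    - [0, 0, -24]
    - [0, 0, -24]
    - [0, 0, -24]
  delta_pos:
    - [-0.496, -0.471, 0]
    - [-0.496, -0.471, 0]
    - [-0.496, -0.471, 0]
    - [-0.496, -0.471, 0]
    - [-0.496, -0.471, 0]
    - [-0.496, -0.471, 0]
    - [-0.496, -0.471, 0]
    - [-0.496, -0.471, 0]
    - [-0.496, -0.471, 0]
    - [-0.496, -0.471, 0]
    - [-0.496, -0.471, 0]
    - [-0.496, -0.471, 0]
  gripper: [1, 1, 1, 1, 1, 1, 1, 1, 1, 1, 1, 1]
  grip_force: 20

```text
time: 1.1
position: [0.4366, 0.137, 0.2225]
tool_rot: [-0.03, 1.0, 0.0, -0.0]
ft_force: [1.2, 0.2, -0.2]
grip_width: 0.0152
grip_force: 0.0
```

```bash
python3 -c "
from h import *
loc();go([-.066,0,.20])"
```

```text
t 1.1 local [-0.138   0.1714  0.2225] F [ 1.22  0.22 -0.15] q [ 0.06  0.3   1.84  0.    1.   -1.57]
world [ 0.5181 -0.0302  0.2   ] dpos [-0.0713 -0.1717  0.0224] drot [ 0.01 -0.02  0.24]
```

>>> arm_command:
  delta_rot:
    - [0, 0, 0]
    - [0, 0, 0]
    - [0, 0, 0]
    - [0, 0, 0]
    - [0, 0, 0]
    - [0, 0, 0]
    - [0, 0, 0]
    - [0, 0, 0]
  delta_pos:
    - [-0.071, -0.172, 0]
    - [-0.071, -0.172, 0]
    - [-0.071, -0.172, 0]
    - [-0.071, -0.172, 0]
    - [-0.071, -0.172, 0]
    - [-0.071, -0.172, 0.022]
    - [-0.071, -0.172, 0.022]
    - [-0.071, -0.172, 0.022]
  gripper: [1, 1, 1, 1, 1, 1, 1, 1]

```text
time: 1.77
position: [0.516, -0.0282, 0.1993]
tool_rot: [-0.03, 1.0, 0.001, -0.002]
ft_force: [0.2, 0.1, -0.8]
grip_width: 0.0005
grip_force: 0.0
```

```bash
python3 - <<'E'
from h import *
loc();go([-.066,0,.15])
a=snap('side','s1.png')['pixels'][90:260,165:375];b=snap('wrist','w1.png')['pixels']
cv2.imwrite('pics/m1.png',np.hstack([cv2.resize(a,(390,316)),cv2.resize(b,(410,316))]))
E
```

```text
t 1.77 local [-0.068   0.0021  0.1993] F [ 0.16  0.14 -0.81] q [-0.27  0.42  1.72  0.    1.01 -1.9 ]
world [ 0.5181 -0.0302  0.15  ] dpos [-0.0022 -0.0022  0.0493] drot [ 0.1  -0.26  0.2 ]
```

View pics/m1.png

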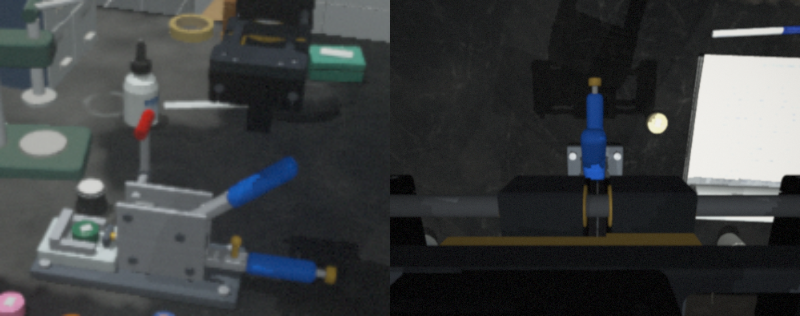

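The fingertips stand centred above the handle sleeve. I'll descend, slowing towards contact.

>>> arm_command:
  delta_rot:
    - [0, 0, 0]
    - [0, 0, 0]
    - [0, 0, 0]
    - [0, 0, 0]
    - [0, 0, 0]
    - [0, 0, 0]
    - [0, 0, 0]
    - [0, 0, 0]
  delta_pos:
    - [-0.002, -0.002, 0.02]
    - [-0.002, -0.002, 0.035]
    - [-0.002, -0.002, 0.038]
    - [-0.002, -0.002, 0.041]
    - [-0.002, -0.002, 0.044]
    - [-0.002, -0.002, 0.047]
    - [-0.002, -0.002, 0.05]
    - [-0.002, -0.002, 0.05]
  gripper: [1, 1, 1, 1, 1, 1, 1, 1]

```text
time: 2.53
position: [0.5197, -0.0303, 0.1505]
tool_rot: [-0.03, 1.0, -0.0, -0.0]
ft_force: [0.4, -0.3, -0.4]
grip_width: 0.0004
grip_force: 0.0
```

>>> arm_command:
  delta_rot:
    - [0, 0, 0]
    - [0, 0, 0]
    - [0, 0, 0]
    - [0, 0, 0]
    - [0, 0, 0]
    - [0, 0, 0]
    - [0, 0, 0]
    - [0, 0, 0]
  delta_pos:
    - [0, 0, 0.002]
    - [0, 0, 0.004]
    - [0, 0, 0.006]
    - [0, 0, 0.008]
    - [0, 0, 0.01]
    - [0, 0, 0.012]
    - [0, 0, 0.013]
    - [0, 0, 0.013]
  gripper: [1, 1, 1, 1, 1, 1, 1, 1]

```text
time: 3.2
position: [0.5196, -0.0304, 0.1373]
tool_rot: [-0.03, 1.0, 0.0, -0.0]
ft_force: [0.2, 0.5, 0.8]
grip_width: 0.0002
grip_force: 0.5
```

>>> arm_command:
  delta_rot:
    - [0, 0, 0]
    - [0, 0, 0]
    - [0, 0, 0]
    - [0, 0, 0]
    - [0, 0, 0]
    - [0, 0, 0]
    - [0, 0, 0]
    - [0, 0, 0]
  delta_pos:
    - [0.001, 0, 0.002]
    - [0.002, 0, 0.004]
    - [0.003, 0, 0.006]
    - [0.004, 0, 0.008]
    - [0.005, 0, 0.01]
    - [0.006, 0, 0.012]
    - [0.006, 0, 0.012]
    - [0.006, 0, 0.012]
  gripper: [1, 1, 1, 1, 1, 1, 1, 1]

```text
time: 3.87
position: [0.5135, -0.0307, 0.1253]
tool_rot: [-0.03, 1.0, 0.0, -0.0]
ft_force: [-0.6, -0.7, 0.8]
grip_width: 0.0006
grip_force: 0.4
```

>>> arm_command:
  delta_rot:
    - [0, 0, 0]
    - [0, 0, 0]
    - [0, 0, 0]
    - [0, 0, 0]
    - [0, 0, 0]
    - [0, 0, 0]
    - [0, 0, 0]
    - [0, 0, 0]
  delta_pos:
    - [0.001, 0, 0.002]
    - [0.002, 0, 0.004]
    - [0.003, 0, 0.006]
    - [0.004, 0, 0.008]
    - [0.005, 0, 0.01]
    - [0.005, 0, 0.01]
    - [0.005, 0, 0.01]
    - [0.005, 0, 0.01]
  gripper: [1, 1, 1, 1, 1, 1, 1, 1]

```text
time: 4.53
position: [0.5083, -0.031, 0.116]
tool_rot: [-0.03, 1.0, -0.0, -0.0]
ft_force: [-1.7, -0.5, 7.3]
grip_width: 0.0004
grip_force: 3.1
```

```bash
python3 - <<'E'
from h import *
loc()
a=snap('side','s2.png')['pixels'][120:260,195:375]
cv2.imwrite('pics/m2.png',cv2.resize(a,None,fx=4.4,fy=4.2))
E
```

```text
t 4.53 local [-0.0758 -0.0003  0.116 ] F [-1.67 -0.53  7.3 ] q [-0.28  0.54  1.82 -0.    0.79 -1.91]
```

View pics/m2.png

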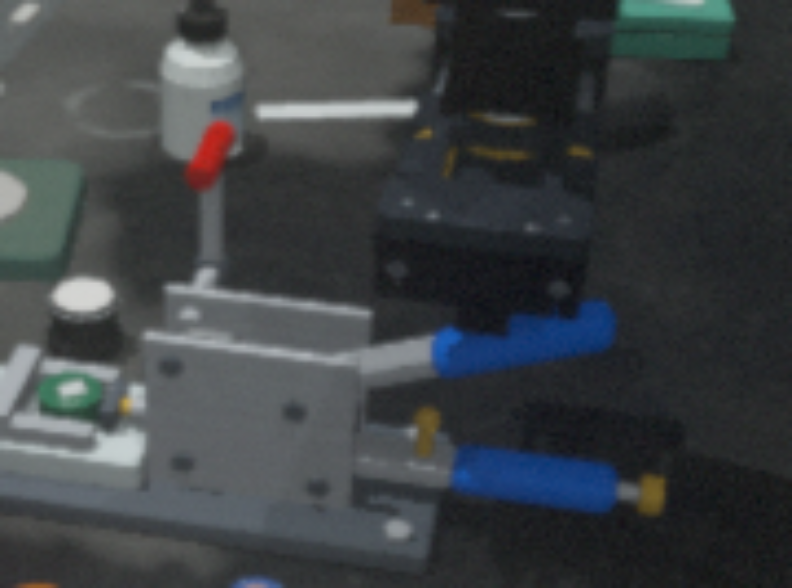

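The fingertip presses on the sleeve, and the handle is now about half down. The force is 7 N, so I'll continue.

>>> arm_command:
  delta_rot:
    - [0, 0, 0]
    - [0, 0, 0]
    - [0, 0, 0]
    - [0, 0, 0]
    - [0, 0, 0]
    - [0, 0, 0]
    - [0, 0, 0]
    - [0, 0, 0]
  delta_pos:
    - [0.001, 0, 0.0015]
    - [0.002, 0, 0.003]
    - [0.003, 0, 0.0045]
    - [0.004, 0, 0.006]
    - [0.005, 0, 0.0075]
    - [0.006, 0, 0.009]
    - [0.007, 0, 0.01]
    - [0.007, 0, 0.01]
  gripper: [1, 1, 1, 1, 1, 1, 1, 1]

```text
time: 5.25
position: [0.5037, -0.0314, 0.1067]
tool_rot: [-0.03, 1.0, -0.0, 0.002]
ft_force: [1.2, 2.3, 9.6]
grip_width: 0.0002
grip_force: 4.6
```

>>> arm_command:
  delta_rot:
    - [0, 0, 0]
    - [0, 0, 0]
    - [0, 0, 0]
    - [0, 0, 0]
    - [0, 0, 0]
    - [0, 0, 0]
    - [0, 0, 0]
    - [0, 0, 0]
  delta_pos:
    - [0.001, 0, 0.0015]
    - [0.002, 0, 0.003]
    - [0.003, 0, 0.0045]
    - [0.003, 0, 0.006]
    - [0.004, 0, 0.0075]
    - [0.004, 0, 0.009]
    - [0.005, 0, 0.01]
    - [0.005, 0, 0.01]
  gripper: [1, 1, 1, 1, 1, 1, 1, 1]

```text
time: 5.92
position: [0.5001, -0.0317, 0.0968]
tool_rot: [-0.029, 1.0, -0.0, 0.004]
ft_force: [3.0, 3.3, 7.9]
grip_width: 0.0003
grip_force: 4.1
```

>>> arm_command:
  delta_rot:
    - [0, 0, 0]
    - [0, 0, 0]
    - [0, 0, 0]
    - [0, 0, 0]
    - [0, 0, 0]
    - [0, 0, 0]
    - [0, 0, 0]
  delta_pos:
    - [0, 0, 0.001]
    - [0, 0, 0.002]
    - [0.001, 0, 0.003]
    - [0.001, 0, 0.004]
    - [0.002, 0, 0.005]
    - [0.002, 0, 0.006]
    - [0.002, 0, 0.006]
  gripper: [1, 1, 1, 1, 1, 1, 1]

```text
time: 6.5
position: [0.4985, -0.0319, 0.0906]
tool_rot: [-0.029, 1.0, -0.0, 0.004]
ft_force: [4.0, 3.2, 6.1]
grip_width: 0.0003
grip_force: 3.3
```

>>> arm_command:
  delta_rot:
    - [0, 0, 0]
    - [0, 0, 0]
    - [0, 0, 0]
    - [0, 0, 0]
    - [0, 0, 0]
    - [0, 0, 0]
  delta_pos:
    - [0, 0, 0.001]
    - [0, 0, 0.002]
    - [0, 0, 0.003]
    - [0, 0, 0.004]
    - [0, 0, 0.005]
    - [0, 0, 0.005]
  gripper: [1, 1, 1, 1, 1, 1]

```text
time: 7.0
position: [0.4974, -0.0319, 0.0852]
tool_rot: [-0.03, 1.0, -0.0, 0.003]
ft_force: [3.1, 1.9, 5.0]
grip_width: 0.0005
grip_force: 2.4
```

>>> arm_command:
  delta_rot:
    - [0, 0, 0]
    - [0, 0, 0]
    - [0, 0, 0]
    - [0, 0, 0]
    - [0, 0, 0]
  delta_pos:
    - [0, 0, 0.001]
    - [0, 0, 0.002]
    - [0, 0, 0.003]
    - [0, 0, 0.004]
    - [0, 0, 0.004]
  gripper: [1, 1, 1, 1, 1]

```text
time: 7.42
position: [0.4945, -0.0321, 0.0803]
tool_rot: [-0.03, 1.0, -0.0, -0.0]
ft_force: [1.8, 0.7, 2.6]
grip_width: 0.0005
grip_force: 1.3
```

Growing slack, so dead centre is near. I'll use smaller calls now.

>>> arm_command:
  delta_rot:
    - [0, 0, 0]
    - [0, 0, 0]
    - [0, 0, 0]
    - [0, 0, 0]
  delta_pos:
    - [0, 0, 0.001]
    - [0, 0, 0.002]
    - [0, 0, 0.003]
    - [0, 0, 0.003]
  gripper: [1, 1, 1, 1]

```text
time: 7.75
position: [0.4937, -0.0317, 0.077]
tool_rot: [-0.03, 1.0, 0.0, -0.001]
ft_force: [1.1, -1.0, 2.1]
grip_width: 0.0006
grip_force: 0.6
```

>>> arm_command:
  delta_rot:
    - [0, 0, 0]
    - [0, 0, 0]
    - [0, 0, 0]
    - [0, 0, 0]
  delta_pos:
    - [0, 0, 0.001]
    - [0, 0, 0.002]
    - [0, 0, 0.002]
    - [0, 0, 0.002]
  gripper: [1, 1, 1, 1]

```text
time: 8.08
position: [0.4938, -0.0315, 0.0752]
tool_rot: [-0.03, 1.0, 0.0, -0.001]
ft_force: [0.8, -0.3, -0.2]
grip_width: 0.0004
grip_force: 0.0
```

>>> arm_command:
  delta_rot:
    - [0, 0, 0]
    - [0, 0, 0]
    - [0, 0, 0]
    - [0, 0, 0]
  delta_pos:
    - [0, 0, 0.001]
    - [0, 0, 0.002]
    - [0, 0, 0.002]
    - [0, 0, 0.002]
  gripper: [1, 1, 1, 1]

```text
time: 8.42
position: [0.4939, -0.0315, 0.0739]
tool_rot: [-0.03, 1.0, 0.0, -0.001]
ft_force: [-1.6, -0.0, 5.5]
grip_width: 0.0002
grip_force: 2.9
```

>>> arm_command:
  delta_rot:
    - [0, 0, 0]
    - [0, 0, 0]
    - [0, 0, 0]
  delta_pos:
    - [0, 0, 0.0005]
    - [0, 0, 0.001]
    - [0, 0, 0.001]
  gripper: [1, 1, 1]

```text
time: 8.67
position: [0.4939, -0.0316, 0.0735]
tool_rot: [-0.03, 1.0, 0.0, -0.001]
ft_force: [-3.0, 0.9, 11.3]
grip_width: 0.0005
grip_force: 5.5
```

>>> arm_command:
  delta_rot:
    - [0, 0, 0]
    - [0, 0, 0]
    - [0, 0, 0]
  delta_pos:
    - [0, 0, 0.0005]
    - [0, 0, 0.001]
    - [0, 0, 0.001]
  gripper: [1, 1, 1]

```text
time: 8.92
position: [0.4939, -0.0316, 0.073]
tool_rot: [-0.03, 1.0, 0.0, -0.001]
ft_force: [-4.2, 1.2, 15.8]
grip_width: 0.0003
grip_force: 7.9
```

That is the firm stop. I'll lift slowly, watching whether the handle follows.

>>> arm_command:
  delta_rot:
    - [0, 0, 0]
    - [0, 0, 0]
    - [0, 0, 0]
    - [0, 0, 0]
    - [0, 0, 0]
    - [0, 0, 0]
  delta_pos:
    - [0, 0, -0.001]
    - [0, 0, -0.002]
    - [0, 0, -0.004]
    - [0, 0, -0.006]
    - [0, 0, -0.008]
    - [0, 0, -0.008]
  gripper: [1, 1, 1, 1, 1, 1]

```text
time: 9.42
position: [0.4951, -0.0319, 0.0797]
tool_rot: [-0.03, 1.0, -0.0, 0.0]
ft_force: [0.4, 0.4, -0.3]
grip_width: 0.0007
grip_force: 0.0
```

```bash
python3 - <<'E'
from h import *
loc()
a=snap('side','s3.png')['pixels'][120:260,195:375]
cv2.imwrite('pics/m3.png',cv2.resize(a,None,fx=4.4,fy=4.2))
E
```

```text
t 9.42 local [-0.0891 -0.0005  0.0797] F [ 0.38  0.44 -0.34] q [-0.29  0.59  1.88  0.    0.67 -1.92]
```

View pics/m3.png

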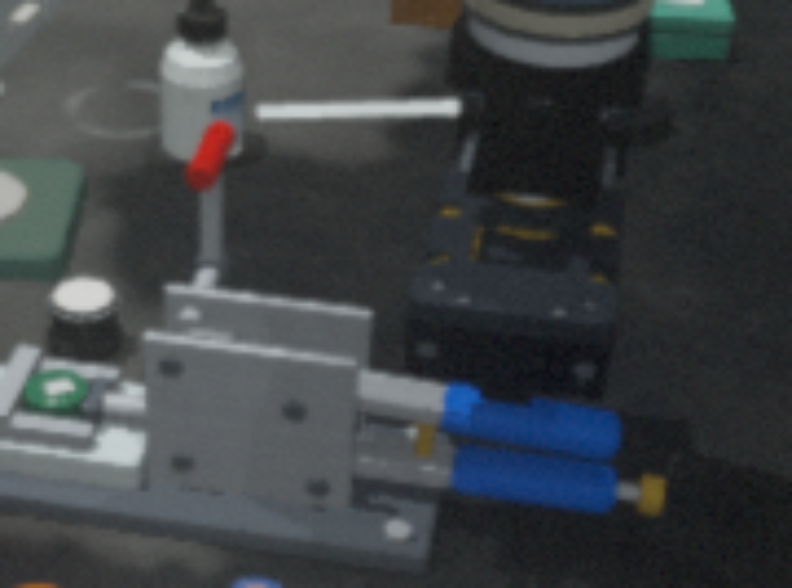

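The handle stays locked level with the hand off, and the green section sits home against the wall at about (57,390). Next is the release bar, but first I'll check the neighbouring stand's lever.

```bash
python3 - <<'E'
from h import *
for n,a,b in [('ball',(322,127),(234,84)),('head',(295,69),(158,117)),('bottle',(359,140),(240,117))]:
    p,e=tri(('t0',)+a,('s0',)+b);print(n,p.round(3),np.round(e,4))
go([.09,-.055,.215]);go([-.089,0,.215])
E
```

```text
ball [ 0.703 -0.221  0.24 ] [0.0012 0.0012]
head [ 0.88  -0.192  0.152] [0.0042 0.0042]
bottle [ 0.717 -0.327  0.11 ] [0.0038 0.0038]
world [ 0.6769 -0.0764  0.215 ] dpos [-0.1789 -0.0553 -0.1353] drot [-0.01  0.03  0.24]
world [ 0.4951 -0.0315  0.215 ] dpos [-0.0002  0.0005 -0.1354] drot [-0.01  0.03  0.24]
```

>>> arm_command:
  delta_rot:
    - [0, 0, 0]
    - [0, 0, 0]
    - [0, 0, 0]
    - [0, 0, 0]
    - [0, 0, 0]
    - [0, 0, 0]
    - [0, 0, 0]
    - [0, 0, 0]
    - [0, 0, 0]
    - [0, 0, 0]
    - [0, 0, 0]
  delta_pos:
    - [0, 0, -0.03]
    - [0, 0, -0.07]
    - [0, 0, -0.11]
    - [0, 0, -0.135]
    - [-0.04, -0.012, -0.135]
    - [-0.08, -0.024, -0.135]
    - [-0.12, -0.036, -0.135]
    - [-0.15, -0.045, -0.135]
    - [-0.179, -0.053, -0.135]
    - [-0.179, -0.053, -0.135]
    - [-0.179, -0.053, -0.135]
  gripper: [1, 1, 1, 1, 1, 1, 1, 1, 1, 1, 1]

```text
time: 10.38
position: [0.6772, -0.0744, 0.2132]
tool_rot: [-0.03, 1.0, 0.0, -0.001]
ft_force: [-0.2, 0.4, 1.0]
grip_width: 0.0004
grip_force: 0.0
```

```bash
python3 - <<'E'
from h import *
loc();go([.09,-.052,.14])
a=snap('side','s4.png')['pixels'][90:240,150:330];b=snap('top','t4.png')['pixels'][90:240,180:330]
cv2.imwrite('pics/m4.png',np.hstack([cv2.resize(a,(420,350)),cv2.resize(b,(350,350))]))
E
```

```text
t 10.38 local [ 0.0904 -0.053   0.2132] F [-0.17  0.4   0.95] q [-0.27  0.62  1.29  0.    1.24 -1.9 ]
world [ 0.6768 -0.0734  0.14  ] dpos [0.0003 0.001  0.0732] drot [ 0.03 -0.07  0.23]
```

View pics/m4.png

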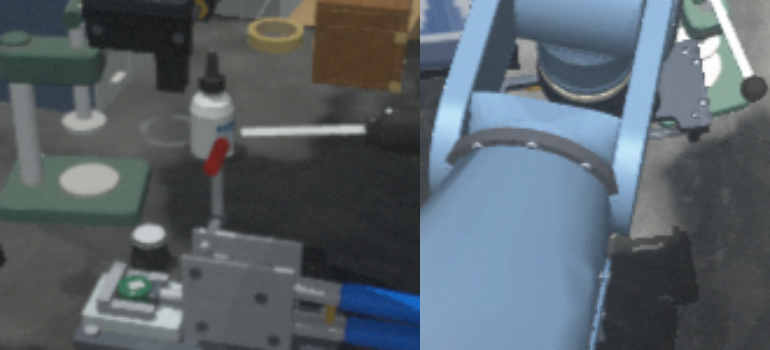

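The handle is still locked. The finger stands beyond the bar on the jaw side and the body clears the stand's ball by about 40 mm. Next I descend, then pull.

>>> arm_command:
  delta_rot:
    - [0, 0, 0]
    - [0, 0, 0]
    - [0, 0, 0]
    - [0, 0, 0]
    - [0, 0, 0]
  delta_pos:
    - [0, 0, 0.025]
    - [0, 0, 0.05]
    - [0, 0, 0.065]
    - [0, 0, 0.072]
    - [0, 0, 0.072]
  gripper: [1, 1, 1, 1, 1]

```text
time: 10.9
position: [0.6742, -0.0733, 0.1408]
tool_rot: [-0.03, 1.0, 0.001, -0.002]
ft_force: [-0.6, 0.4, 0.2]
grip_width: 0.0005
grip_force: 0.0
```

>>> arm_command:
  delta_rot:
    - [0, 0, 0]
    - [0, 0, 0]
    - [0, 0, 0]
    - [0, 0, 0]
    - [0, 0, 0]
    - [0, 0, 0]
    - [0, 0, 0]
    - [0, 0, 0]
  delta_pos:
    - [0.003, 0, 0]
    - [0.006, 0, 0]
    - [0.009, 0, 0]
    - [0.012, 0, 0]
    - [0.015, 0, 0]
    - [0.018, 0, 0]
    - [0.02, 0, 0]
    - [0.02, 0, 0]
  gripper: [1, 1, 1, 1, 1, 1, 1, 1]

```text
time: 11.57
position: [0.6569, -0.0754, 0.1432]
tool_rot: [-0.03, 1.0, -0.0, 0.001]
ft_force: [1.3, -0.2, 0.8]
grip_width: 0.0002
grip_force: 0.4
```

>>> arm_command:
  delta_rot:
    - [0, 0, 0]
    - [0, 0, 0]
    - [0, 0, 0]
    - [0, 0, 0]
    - [0, 0, 0]
    - [0, 0, 0]
    - [0, 0, 0]
  delta_pos:
    - [0.002, 0, 0]
    - [0.004, 0, 0]
    - [0.006, 0, 0.001]
    - [0.008, 0, 0.002]
    - [0.01, 0, 0.002]
    - [0.01, 0, 0.002]
    - [0.01, 0, 0.002]
  gripper: [1, 1, 1, 1, 1, 1, 1]

```text
time: 12.15
position: [0.6463, -0.0759, 0.1403]
tool_rot: [-0.03, 1.0, 0.0, -0.0]
ft_force: [2.2, -0.9, -0.2]
grip_width: 0.0002
grip_force: 0.6
```

>>> arm_command:
  delta_rot:
    - [0, 0, 0]
    - [0, 0, 0]
    - [0, 0, 0]
    - [0, 0, 0]
    - [0, 0, 0]
    - [0, 0, 0]
    - [0, 0, 0]
  delta_pos:
    - [0.002, 0, 0]
    - [0.004, 0, 0.001]
    - [0.006, 0, 0.001]
    - [0.008, 0, 0.002]
    - [0.01, 0, 0.003]
    - [0.01, 0, 0.003]
    - [0.01, 0, 0.003]
  gripper: [1, 1, 1, 1, 1, 1, 1]

```text
time: 12.73
position: [0.6365, -0.0766, 0.1379]
tool_rot: [-0.03, 1.0, -0.0, -0.0]
ft_force: [2.3, 0.2, 2.8]
grip_width: 0.0002
grip_force: 1.4
```

>>> arm_command:
  delta_rot:
    - [0, 0, 0]
    - [0, 0, 0]
    - [0, 0, 0]
    - [0, 0, 0]
    - [0, 0, 0]
  delta_pos:
    - [0.002, 0, 0.001]
    - [0.004, 0, 0.002]
    - [0.006, 0, 0.002]
    - [0.006, 0, 0.002]
    - [0.006, 0, 0.002]
  gripper: [1, 1, 1, 1, 1]

```text
time: 13.15
position: [0.6297, -0.0769, 0.135]
tool_rot: [-0.03, 1.0, 0.0, -0.001]
ft_force: [1.6, -0.8, 0.0]
grip_width: 0.0007
grip_force: 1.0
```

```bash
python3 - <<'E'
from h import *
loc();c=snap('side','s5.png')['pixels']
m=cv2.inRange(c,(120,0,0),(255,120,70))[150:260,285:350]  # blue
for n in['s0','s3','s5']:
    i=cv2.imread(f'pics/{n}.png')[170:222,290:345].astype(int);k=(i[...,0]>120)&(i[...,2]<90)
    print(n,k.sum(),np.argwhere(k).min(0) if k.any() else '')
E
```

```text
t 13.15 local [ 0.0429 -0.0529  0.135 ] F [ 1.57 -0.83  0.02] q [-0.3   0.64  1.48 -0.    1.02 -1.93]
s0 376 [4 0]
s3 149 [42  5]
s5 194 [18  2]
```

```bash
python3 - <<'E'
import cv2
cv2.imwrite('pics/m5.png',cv2.resize(cv2.imread('pics/s5.png')[120:260,175:355],None,fx=4.2,fy=4.2,interpolation=3))
E
```

```text
(no output)
```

View pics/m5.png

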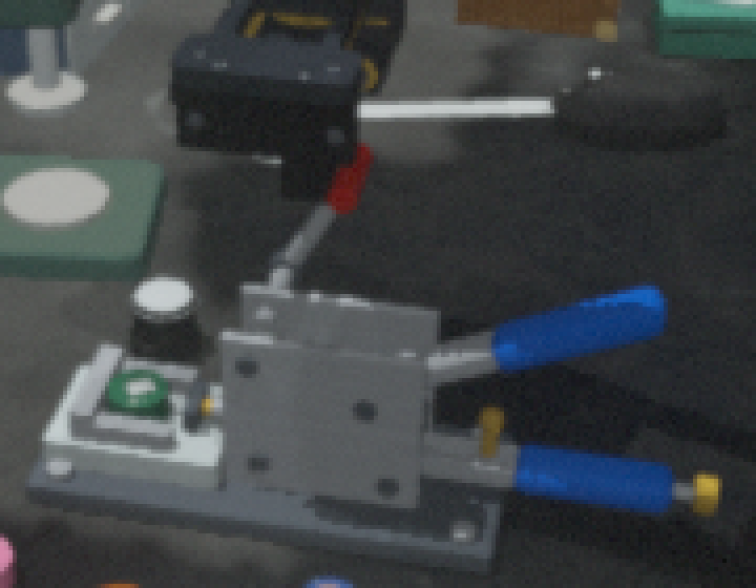

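The handle has sprung up, the pad is back, and the section lies against the wall. I'll let the lever return gently and then retreat.

>>> arm_command:
  delta_rot:
    - [0, 0, 0]
    - [0, 0, 0]
    - [0, 0, 0]
    - [0, 0, 0]
    - [0, 0, 0]
    - [0, 0, 0]
    - [0, 0, 0]
    - [0, 0, 0]
    - [0, 0, 0]
    - [0, 0, 0]
    - [0, 0, 0]
    - [0, 0, 0]
  delta_pos:
    - [0, 0, 0]
    - [-0.004, 0, -0.001]
    - [-0.008, 0, -0.003]
    - [-0.012, 0, -0.004]
    - [-0.016, 0, -0.005]
    - [-0.02, 0, -0.006]
    - [-0.024, 0, -0.006]
    - [-0.028, 0, -0.006]
    - [-0.034, 0, -0.006]
    - [-0.042, 0, -0.006]
    - [-0.05, 0, -0.006]
    - [-0.05, 0, -0.006]
  gripper: [1, 1, 1, 1, 1, 1, 1, 1, 1, 1, 1, 1]

```text
time: 14.2
position: [0.6827, -0.0739, 0.1417]
tool_rot: [-0.03, 1.0, -0.0, 0.001]
ft_force: [0.4, -1.2, 1.1]
grip_width: 0.0006
grip_force: 0.0
```

>>> arm_command:
  delta_rot:
    - [0, 0, 0]
    - [0, 0, 0]
    - [0, 0, 0]
    - [0, 0, 0]
    - [0, 0, 0]
    - [0, 0, 0]
    - [0, 0, 0]
    - [0, 0, 0]
    - [0, 0, 0]
    - [0, 0, 0]
    - [0, 0, 0]
    - [0, 0, 0]
  delta_pos:
    - [0, 0, -0.03]
    - [0, 0, -0.06]
    - [0, 0, -0.09]
    - [0, 0, -0.11]
    - [0, 0, -0.13]
    - [0, 0, -0.13]
    - [0, 0, -0.13]
    - [0, 0, -0.13]
    - [0, 0, -0.13]
    - [0, 0, -0.13]
    - [0, 0, -0.13]
    - [0, 0, -0.13]
  gripper: [1, 1, 1, 1, 1, 1, 1, 1, 1, 1, 1, 1]

```text
time: 15.2
position: [0.6803, -0.0737, 0.2705]
tool_rot: [-0.03, 1.0, 0.0, -0.001]
ft_force: [-0.6, 0.0, -0.0]
grip_width: 0.0003
grip_force: 0.0
```

```bash
python3 - <<'E'
from h import *
loc();c=snap('side','s6.png')['pixels']
cv2.imwrite('pics/m6.png',cv2.resize(c[120:280,160:355],None,fx=3.7,fy=3.7,interpolation=3))
E
```

```text
t 15.2 local [ 0.0935 -0.0526  0.2705] F [-0.61  0.04 -0.03] q [-0.27  0.57  1.21 -0.    1.36 -1.9 ]
```

View pics/m6.png

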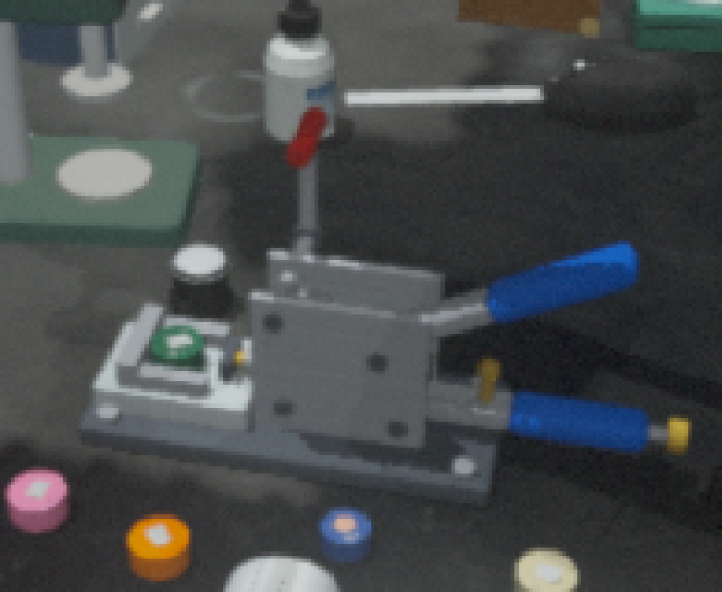

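The lever is upright, the jaw is open with a gap to the section at home, and the bystanders are undisturbed. I'll wait to see whether the handle is still rising.

>>> arm_command:
  delta_rot:
    - [0, 0, 0]
    - [0, 0, 0]
    - [0, 0, 0]
    - [0, 0, 0]
    - [0, 0, 0]
    - [0, 0, 0]
    - [0, 0, 0]
    - [0, 0, 0]
    - [0, 0, 0]
    - [0, 0, 0]
    - [0, 0, 0]
    - [0, 0, 0]
  delta_pos:
    - [0, 0, 0]
    - [0, 0, 0]
    - [0, 0, 0]
    - [0, 0, 0]
    - [0, 0, 0]
    - [0, 0, 0]
    - [0, 0, 0]
    - [0, 0, 0]
    - [0, 0, 0]
    - [0, 0, 0]
    - [0, 0, 0]
    - [0, 0, 0]
  gripper: [1, 1, 1, 1, 1, 1, 1, 1, 1, 1, 1, 1]

```text
time: 16.25
position: [0.6806, -0.0738, 0.2716]
tool_rot: [-0.03, 1.0, -0.0, 0.0]
ft_force: [-0.3, -0.3, -0.2]
grip_width: 0.0003
grip_force: 0.0
```

```bash
python3 - <<'E'
from h import *
c=snap('side','s7.png')
for n in['s0','s2','s5','s6','s7']:
    i=cv2.imread(f'pics/{n}.png').astype(int)
    k=(i[...,0]>110)&(i[...,2]<90)&(i[...,0]>i[...,2]+70);k[:, :280]=0;k[:,345:]=0;k[:165]=0;k[232:]=0
    a=np.argwhere(k);print(n,'upper-handle top row',a[:,0].min(),a[a[:,0]==a[:,0].min(),1].mean())
    # jaw pad & section: green centroid
    j=i[195:235,180:250];g=(j[...,1]>j[...,0]+15)&(j[...,1]>j[...,2]+30);print('  section px',np.argwhere(g).mean(0)+[195,180])
    # pad column profile
s=[cv2.resize(cv2.imread(f'pics/{n}.png')[195:232,180:245],None,fx=6,fy=6,interpolation=3) for n in['s0','s7']]
cv2.imwrite('pics/m7.png',np.hstack(s))
print(atz('s7',0,0,0)[0]); 
E
```

```text
s0 upper-handle top row 174 320.0
  section px [213.15384615 210.15384615]
s2 upper-handle top row 192 330.0
  section px [213.12987013 210.23376623]
s5 upper-handle top row 188 328.0
  section px [212.68571429 207.02857143]
s6 upper-handle top row 186 326.5
  section px [212.45833333 207.125     ]
s7 upper-handle top row 186 326.5
  section px [212.43055556 207.06944444]
2.6668017492626808
```

The handle has settled. I'll check the section's place numerically, comparing locked with now.

```bash
python3 - <<'E'
from h import *
ls={}
for n in['s0','s3','s7']:
    i=cv2.imread(f'pics/{n}.png').astype(int)
    j=i[195:235,180:250];g=(j[...,1]>j[...,0]+15)&(j[...,1]>j[...,2]+30);v,u=np.argwhere(g).mean(0)+[195,180]
    p=atz(n if n!='x' else n,u,v,.042)[:2]-O;c,s=np.cos(YAW),np.sin(YAW);print(n,'section local',(c*p[0]+s*p[1])*1e3,(-s*p[0]+c*p[1])*1e3)
# pad: profile of brightness along local x at z=.044,y=0, face 87..100
for n in['s0','s3','s7']:
    i=cv2.imread(f'pics/{n}.png').astype(float);r=[]
    for x in np.arange(.076,.110,.002):
        w=[O[0]+np.cos(YAW)*x,O[1]+np.sin(YAW)*x,.045];u,v=proj(n,w);r.append(cv2.getRectSubPix(i.astype(np.float32),(1,1),(u,v))[0,0].astype(int).tolist())
    print(n,r)
E
```

```text
s0 section local 108.98725736109297 -1.3980070964037086
s3 section local 115.79350878294069 -1.9793327732272967
s7 section local 115.74987219496658 -2.2202273816685802
s0 [[101, 145, 158], [84, 120, 132], [99, 103, 103], [109, 103, 96], [112, 107, 99], [117, 114, 106], [134, 133, 125], [129, 129, 121], [100, 105, 90], [89, 110, 66], [89, 115, 60], [96, 120, 69], [129, 143, 111], [157, 165, 147], [181, 184, 176], [193, 193, 187], [196, 197, 189]]
s3 [[185, 181, 176], [190, 187, 181], [191, 189, 183], [190, 187, 181], [187, 184, 178], [184, 181, 175], [179, 175, 169], [169, 164, 160], [130, 124, 118], [113, 106, 100], [110, 101, 94], [99, 94, 84], [93, 105, 69], [92, 116, 63], [96, 121, 68], [125, 142, 107], [151, 159, 140]]
s7 [[148, 173, 178], [108, 149, 163], [82, 117, 130], [94, 99, 100], [107, 101, 93], [109, 102, 96], [109, 105, 100], [132, 130, 123], [151, 150, 142], [149, 148, 140], [148, 146, 138], [116, 120, 107], [95, 113, 75], [91, 116, 63], [95, 121, 67], [123, 140, 104], [147, 156, 136]]
```

The section stays home at 115.7 mm, identical to its locked position. The pad has sprung back about 12 mm from locked, to within about 2 mm of its starting place, so I'm handing in.

```bash
python3 -c "
from rig import robot
print(robot.hand_in())"
```

```text
the job is handed in; nothing more can be done
None
```

The job is handed in: the section was pressed home and locked hands-off, then released to lie home with the jaw open; the highest force I read was about 16 N, the handle came to rest lower than it started, and no verdict was returned.

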